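# Seat an optical sensor and hold the frosted end of the reference plate over it

## Robot

A 7-joint arm with a two-finger parallel gripper is mounted at the origin on the work surface. World frame = base frame: x ahead of the robot, y to its left, z up, the work surface at z = 0. Lengths are in m, angles in rad, forces in N, time in s.
With the tool pointing down it reaches from about 0.425 to 0.95 m from the base axis. Payload 4.7 kg.
Tool frame: the origin (TCP) lies midway between the tips of the shut fingers; the grasp point (between the pads) lies 19 mm behind it; z points along the fingers, y is the direction in which the jaws open and shut (so a half turn about z gives the same grasp; the last joint's range is limited). The gripper opens to 85 mm and grips with 20 to 120 N. Pads are 22 mm wide; open, the fingers measure 114 mm over their backs; the gripper's body (76 mm by 85 mm) begins 54 mm behind the grasp point. The pads swing forward as they close: fully open they stand 13 mm farther back than shut.
Start: joints at [-1.301, 0.469, -0.049, 1.532, 0.024, 1.141, -0.082], TCP at [0.199, 0.645, 0.231] pointing down, gripper open.
Joint ranges: [-2.59, 2.59], [-0.33, 1.99], [-1.39, 1.29], [0.1, 2.45], [-1.04, 4.18], [0.21, 1.99], [-2.66, 2.66]. Speed limits (rad/s): [2.57, 2.57, 3.14, 3.14, 3.14, 3.14, 3.14].

## Interface

Orientations are given as a unit quaternion [x, y, z, w].
In Python, from rig import arm gives the robot as it stands. The module is installed in compiled form; this text tells all that it offers.
- The arm moves only by the tool step_arm, never from a script. Its argument "moves" is a list that holds one entry, the list of rows, each a list of 4 numbers: the shift along the tool's x, y, z in m, then the turn about the tool's z in degrees. A call has 1 to 20 rows; each row is the pose to reach, as a shift and turn from the pose measured when the call began, along the tool's axes at that moment; what a row does not reach only later rows make up. A row lasts 1/12 s, in which the tool goes at most 41.7 mm and 7.16 degrees, less where a joint would pass 70% of its speed; a pose out of reach is approached as far as the arm can. A call with a gripper value outside its range is refused whole. "fingers" is the closure in counts, from 0 (fully open) to 255 (shut), set as the call begins (left out, the last holds). The fingers move at their own pace and stop on an object; "squeeze" is the grip in N (left out, the last holds). Time passes only in rows, so rows that repeat a pose let the fingers close. It gives the time, the measured TCP pose, the force and the opening at its end, in the units of the state.
- arm.get_obs(): the state, without advancing time (a new reading comes with each control period).
- arm.camera(name): name is "scene" or "top" or "wrist"; returns a dict with "image" (384x512x3 uint8, red, green, blue), "K" (3x3 intrinsics, pixels), "cam_to_world" (4x4, takes a point from camera to world coordinates). Camera axes: x right, y down, z forward; pixel columns grow to the right and rows downward; lengths in m; the calibration is good to about 2 mm. A picture is of the moment at which its call begins. There is no depth.
- arm.sign_off(): hands the job in, once; it reports no verdict.
The state is a dict: "clock": time; "joint_pos": joint angles; "joint_velocities": joint speeds; "joint_efforts": joint torques, N m; "position": TCP position; "eef_rot": TCP orientation; "ft_force": force on the tool from outside, world axes, zero at the start; "moment": the same for the moment, N m; "grip_width": opening from 0.0 (shut) to 1.0 (fully open).
Only numpy, scipy, OpenCV 4.12 (cv2) and the standard library are available. Lean on these libraries where they do the work, as an engineer would, in place of code of your own. Each camera call takes 0.05 s, during which the arm holds its last target. There are 200 camera calls.

## Task

Seat the loose sensor block in the recess of the black test box and press it fully home, its flange flush on the deck, then let go of it. Then take the glass reference plate that lies label up, by its clear end, and hold it level and label up with its frosted end (the end with the notched corner) centred about 3 cm above the sensor, the plate square to the box and its clear end pointing out over the box's front, the side away from the metal sockets. Finish while still holding the plate there, touching neither box nor sensor with it, and leave the spare plate and the other things on the bench where they are.

Things in the scene. Friction and masses are not known exactly. Their poses are not given: they have to be found in the camera images.
- testbox: Fixed black test box, 150 x 110 mm, deck 45 mm above the bench; origin at the centre of its underside, x along the 150 mm side. Its front, the -x side, faces roughly towards the robot; two steel coaxial sockets and a switch stub stand up to 20 mm above the deck along its back, 55 mm from the centre.
- socket (a point): Centre of the mouth of the recess, at deck height, 20 mm in front (-x) of the box's centre; axes as the box. The recess is a rectangle 37 mm along x by 29 mm along y, 15 mm deep: 1.5 mm of play on each side of the sensor's foot, its rim hardly chamfered.
- sensor_center (a point): Centre of the loose grey sensor block (40 g, 24 mm high), z up. Lower half: foot, 34 mm along x, 26 along y, 12 high. Upper half: flange, 44 x 36 mm, 12 high, two small lenses flat in its top. It starts standing on the bench, x within 0.6 rad of the robot's x. Fully home, the flange rests on the deck, this point is at the recess mouth and its x lies along the box's x (either way round).
- sensor: The same sensor block; origin at the centre of its underside.
- plate_center (a point): Centre of the glass reference plate lying label up, 96 x 40 x 6 mm, 57 g; x runs along the 96 mm side towards the frosted end, z up out of the labelled face. Whitish frosted end: x from +12 to +48 mm. Clear end, to be held: x from -48 to +12 mm. It starts lying centred and lengthwise on one of the two low rests, frosted end any way round.
- plate_frost (a point): Centre of the frosted end of that plate, 30 mm from its centre towards +x, mid thickness; axes as the plate. This end bears a paper label on its top face and has a 10 x 10 mm notch cut out of its corner at +x, -y (on the right, seen from above with the frosted end away from you).
- plate: The same plate; origin at the centre of its underside.
- spare_center (a point): Centre of the spare plate, of the same size and make but lying label down on the other rest (no label to be seen, its notch on the left seen from above with the frosted end away). To be left alone.
- rest0: Fixed black rubber rest, 70 x 22 x 20 mm high, under the label-up plate, along the plate's length, so that the plate's long edges overhang by 9 mm each side, 20 mm above the bench; origin at the centre of its underside.
- rest1: The same rest under the spare plate.
- barrel: Bystander: loose black lens barrel, 52 mm across, 45 mm high; origin at the centre of its underside.
- pot: Bystander: small loose potentiometer, 24 mm across, 30 mm high; origin at the centre of its underside.
- driver: Bystander: loose screwdriver, 150 mm long, lying on the bench beyond the box; its own x runs along it.
Mind the look-alikes: they are no part of the job. What is shaped like the plate but red or yellow is not meant. Of the things shaped like the testbox, the black one is meant.

How it is judged:
On the way, in this order (a step that is already met when the one before it is completed fails the run):
1. the sensor is fully home in the recess and let go (z of sensor_center in the frame of socket below 0.0018 m and horizontal distance between sensor_center and socket below 0.004 m and angle between sensor_center's own z axis and vertical below 0.05 rad and angle between the x axis of sensor_center and the x axis of socket, either way round below 0.25 rad and contact force between sensor and the fingers below 0.1 N), for 0.2 s.
2. the plate is lifted clear of its rest, held by its clear end (contact force between plate and the fingers above 0.5 N and x of the grasp point in the frame of plate_center below 0.012 m and height (world z) of plate_center above 0.045 m), for 0.2 s.
At the end, for the whole second after the job is handed in: Sensor home (within 1.8 mm of depth, 4 mm of centre), untouched. Plate gripped on its clear part, at rest, label up, level within 10 deg, square within 15 deg, clear end to the front; frosted centre within 15 mm of the recess centre, 26 to 75 mm above the sensor's centre, touching neither (all of step 1 and contact force between plate and the fingers above 0.5 N and x of the grasp point in the frame of plate_center below 0.012 m and horizontal distance between plate_frost and socket below 0.015 m and z of plate_frost in the frame of sensor_center between 0.026 and 0.075 m and angle between plate_center's own z axis and vertical below 0.17 rad and angle between the x axis of plate_center and the x axis of socket, either way round below 0.26 rad and x of plate_center in the frame of socket below -0.015 m and contact force between plate and sensor below 0.05 N and contact force between plate and testbox below 0.05 N and linear speed of plate below 0.02 m/s); the arm keeps its last pose, push and grip.
It fails at once if the spare plate is disturbed by more than 15 mm (distance of spare_center from where it was at the start of the episode above 0.015 m).
It fails at once if the lens barrel is pushed by more than 25 mm (distance of barrel from where it was at the start of the episode above 0.025 m).
It fails at once if the potentiometer is pushed by more than 25 mm (distance of pot from where it was at the start of the episode above 0.025 m).
It fails at once if the screwdriver is pushed by more than 25 mm (distance of driver from where it was at the start of the episode above 0.025 m).
It also fails if it takes over 64 s, if anything falls off the work surface, if the arm or the gripper's body presses on something with over 40 N, if the wrist force passes 120 N, or if a joint passes its speed limit or range.

## Working session

There is one attempt and no reset: what is moved stays moved. The work goes in short steps, Python scripts to look and compute and a tool call to move; the robot and the scene stay as the last step left them, time stands still between calls to the robot, and variables do not carry over. Pictures are saved under pics/ and viewed, about 8 in all and at most 12, crops included, and the job is handed in when it is done.

Besides the shell and the picture viewer there is one more tool, called after "Emit:" as name(argument=value, ...) on one line, values as JSON. step_arm: Moves the arm, as the interface text tells. Its arguments: {"type":"object","properties":{"moves":{"type":"array","items":{"type":"array","items":{"type":"array","items":{"type":"number"}}}},"fingers":{"type":"number"},"squeeze":{"type":"number"}},"required":["moves"]}

```bash
mkdir -p pics
cat > h.py <<'E'
import numpy as np, cv2
from rig import arm
from scipy.spatial.transform import Rotation as R
def shot(name,fn):
    c=arm.camera(name); np.savez('pics/'+fn+'.npz',**{k:np.array(c[k]) for k in c}); cv2.imwrite('pics/'+fn+'.png',cv2.cvtColor(c['image'],cv2.COLOR_RGB2BGR)); return c
def load(fn): return dict(np.load('pics/'+fn+'.npz'))
def ray(c,p):
    d=np.linalg.inv(c['K'])@[p[0],p[1],1]; T=c['cam_to_world']; return T[:3,3],T[:3,:3]@d
def atz(c,p,z):
    o,d=ray(c,p); return o+d*(z-o[2])/d[2]
def proj(c,P):
    T=np.linalg.inv(c['cam_to_world']); q=c['K']@(T[:3,:3]@np.array(P)+T[:3,3]); return q[:2]/q[2]
def tri(obs):
    A=np.zeros((3,3));b=np.zeros(3)
    for c,p in obs:
        o,d=ray(c,p); d=d/np.linalg.norm(d); M=np.eye(3)-np.outer(d,d); A+=M;b+=M@o
    return np.linalg.solve(A,b)
def tool(P):
    o=arm.get_obs(); return R.from_quat(o['eef_rot']).inv().apply(np.array(P)-o['position'])
E
python3 - <<'E'
from h import *
o=arm.get_obs(); print(o['clock'],o['position'],R.from_quat(o['eef_rot']).as_matrix().round(3),o['grip_width'])
a=shot('scene','s0');b=shot('top','t0')
for c in(a,b): print(c['cam_to_world'].round(3),c['K'][0,0])
w=shot('wrist','w0');print(w['cam_to_world'].round(3))
im=np.hstack([cv2.imread('pics/s0.png'),cv2.imread('pics/t0.png')])
cv2.imwrite('pics/st0.png',cv2.resize(im[:, :],(800,300)))
E
```

```text
0.0 [0.19851249 0.64452889 0.23022772] [[-0.956  0.294 -0.001]
 [ 0.294  0.956 -0.002]
 [-0.    -0.002 -1.   ]] 0.9973930884884777
[[ 0.019  0.598 -0.801  1.357]
 [ 1.    -0.004  0.021 -0.038]
 [ 0.01  -0.801 -0.598  0.653]
 [ 0.     0.     0.     1.   ]] 452.2211899422684
[[-0.009 -0.994  0.113  0.502]
 [-1.     0.01   0.013 -0.042]
 [-0.014 -0.113 -0.993  0.973]
 [ 0.     0.     0.     1.   ]] 357.3859848764918
[[ 0.294  0.914  0.28   0.128]
 [ 0.956 -0.281 -0.087  0.666]
 [-0.001  0.293 -0.956  0.374]
 [ 0.     0.     0.     1.   ]]
```

View pics/t0.png

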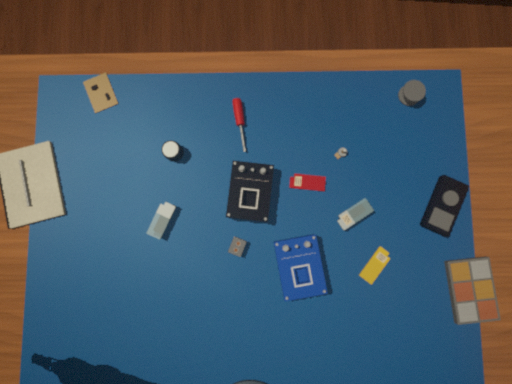

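View pics/s0.png

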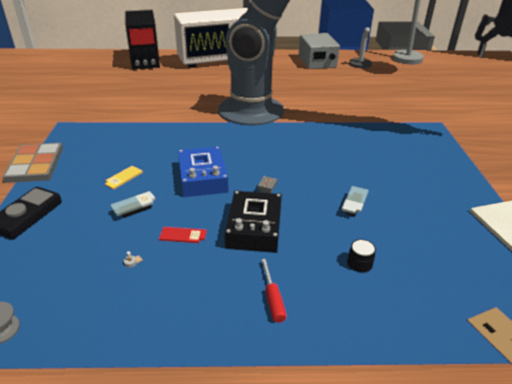

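The top view shows the black box with its recess at (249,199), the sensor at (238,246), and plates at (162,220) and (356,214). The scene view shows the same things from across the bench. I'll zoom in on the plates, box and sensor.

Run:
```python
from h import *
t=cv2.imread('pics/t0.png');s=cv2.imread('pics/s0.png')
def cr(im,u,v,h,f=None): return cv2.resize(im[v-h:v+h,u-h:u+h],(266,266),interpolation=cv2.INTER_CUBIC)
m=np.vstack([np.hstack([cr(t,162,220,25),cr(t,356,214,25),cr(t,246,215,50)]),np.hstack([cr(s,355,200,25),cr(s,133,204,25),cr(s,258,215,45)])])
cv2.imwrite('pics/m0.png',m)
c=load('t0')
for n,p,z in [('plateL',(162,220),.026),('plateR',(356,214),.026),('recess',(249,199),.045),('sensor',(238,246),.024),('barrel',(172,149),.045),('pot',(341,153),.03)]: print(n,atz(c,p,z).round(3))
```

```text
plateL [0.517 0.229 0.026]
plateR [ 0.528 -0.283  0.026]
recess [ 0.569 -0.003  0.045]
sensor [0.447 0.028 0.024]
barrel [0.703 0.201 0.045]
pot [ 0.69  -0.249  0.03 ]
```

View pics/m0.png

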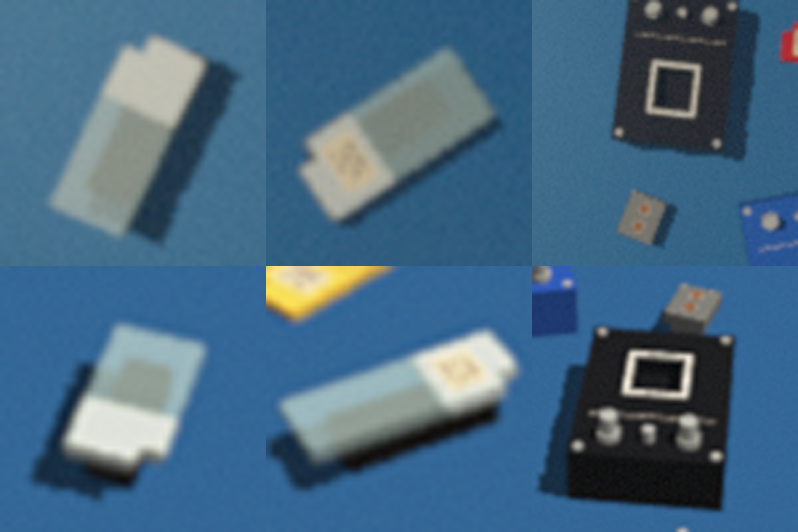

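Label-up plate is the right one (top 356,214; frosted end towards lower left); the left plate (162,220) is the unlabelled spare. Now I'll move above sensor and box for a close look.

Emit:
step_arm(moves=[[[-0.345,-0.203,-0.01,0],[-0.345,-0.203,-0.01,0],[-0.345,-0.203,-0.01,0],[-0.345,-0.203,-0.01,0],[-0.345,-0.203,-0.01,0],[-0.345,-0.203,-0.01,0],[-0.345,-0.203,-0.01,0],[-0.345,-0.203,-0.01,0],[-0.345,-0.203,-0.01,0],[-0.345,-0.203,-0.01,0],[-0.464,-0.522,-0.02,7],[-0.464,-0.522,-0.02,7],[-0.464,-0.522,-0.02,7],[-0.464,-0.522,-0.02,7],[-0.464,-0.522,-0.02,7],[-0.464,-0.522,-0.02,7],[-0.464,-0.522,-0.02,7],[-0.464,-0.522,-0.02,7],[-0.464,-0.522,-0.02,7],[-0.464,-0.522,-0.02,7]]], fingers=0, squeeze=30)

```text
clock: 1.82
position: [0.4882, 0.0055, 0.2515]
eef_rot: [0.213, 0.977, -0.001, 0.0]
ft_force: [0.0, 0.5, 0.4]
grip_width: 1.002
```

Run:
```python
from h import *
o=arm.get_obs(); print(o['clock'],o['position'],R.from_quat(o['eef_rot']).as_matrix().round(3),o['joint_pos'])
w=shot('wrist','w1');print(w['cam_to_world'].round(3),w['K'])
```

```text
1.8167 [0.48820246 0.00552358 0.25150402] [[-0.91   0.415 -0.   ]
 [ 0.415  0.91  -0.002]
 [-0.001 -0.002 -1.   ]] [-0.36802022  0.13910422  0.30112578  1.95274072 -0.04491052  1.05657763
  1.09492092]
[[ 0.415  0.87   0.267  0.421]
 [ 0.91  -0.396 -0.123  0.036]
 [-0.001  0.293 -0.956  0.395]
 [ 0.     0.     0.     1.   ]] [[269.99655305   0.         257.50751332]
 [  0.         269.99655305 189.18558087]
 [  0.           0.           1.        ]]
```

View pics/w1.png

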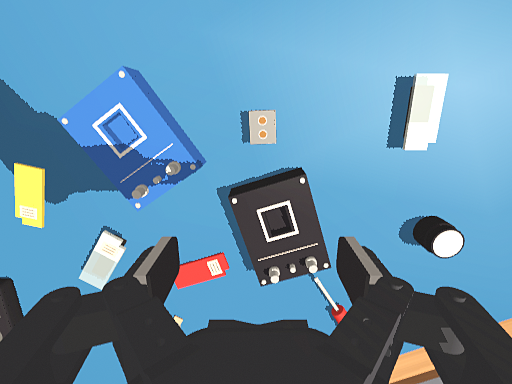

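The wrist view shows the sensor at about (263,127) and the white recess outline centred at about (278,221), with the label-up plate at (103,258).

```bash
cat >> h.py <<'E'
def quad(c,lo,hi,box,sat=40):
    im=c['image'];h=cv2.cvtColor(im,cv2.COLOR_RGB2HSV);m=((h[...,1]<sat)&(h[...,2]>=lo)&(h[...,2]<=hi)).astype(np.uint8)
    z=np.zeros_like(m);u0,v0,u1,v1=box;z[v0:v1,u0:u1]=m[v0:v1,u0:u1]
    k=cv2.findContours(z,cv2.RETR_EXTERNAL,cv2.CHAIN_APPROX_NONE)[0];k=max(k,key=cv2.contourArea)
    r=cv2.minAreaRect(k);return r,cv2.boxPoints(r),cv2.contourArea(k),k
def fit(c,pts,z):
    P=np.array([atz(c,p,z)[:2] for p in pts],np.float32);r=cv2.minAreaRect(P);return r
E
python3 - <<'E'
from h import *
c=load('w1'); im=c['image']
for p in [(250,115),(270,135),(262,141),(273,205),(278,205),(278,221),(262,215)]: print(p,im[p[1],p[0]])
r,b,a,k=quad(c,190,255,(240,185,320,255)); print('recess',r,a, fit(c,k[:,0],.045))
r,b,a,k=quad(c,110,240,(235,95,290,155),70); print('sensor',r,a,fit(c,k[:,0],.024)); print(im[100:156:3,262].tolist())
E
```

```text
(250, 115) [213 205 189]
(270, 135) [213 202 188]
(262, 141) [210 202 187]
(273, 205) [255 249 229]
(278, 205) [255 255 255]
(278, 221) [66 60 62]
(262, 215) [47 41 44]
recess ((277.3550720214844, 221.30731201171875), (34.53715896606445, 34.36785888671875), 73.61045837402344) 1105.0 ((0.5741117000579834, -0.00300753116607666), (0.04768441990017891, 0.05267452076077461), 82.68859100341797)
sensor ((262.2408447265625, 126.72531127929688), (33.91449737548828, 26.618553161621094), 88.09085083007812) 831.0 ((0.44804319739341736, 0.030433863401412964), (0.035898588597774506, 0.04441184550523758), 68.0855712890625)
[[111, 181, 220], [110, 179, 221], [109, 180, 221], [95, 167, 212], [213, 205, 190], [227, 222, 210], [231, 156, 80], [231, 162, 90], [248, 227, 203], [210, 202, 188], [249, 237, 226], [229, 158, 85], [227, 150, 70], [218, 213, 200], [217, 205, 188], [100, 176, 221], [103, 175, 217], [103, 175, 216], [102, 176, 216]]
```

Emit:
step_arm(moves=[[[0.047,0.006,0.12,-2.6],[0.047,0.006,0.12,-2.6],[0.047,0.006,0.12,-2.6],[0.047,0.006,0.12,-2.6],[0.047,0.006,0.12,-2.6],[0.047,0.006,0.12,-2.6]]])

```text
clock: 2.37
position: [0.4497, 0.0342, 0.1326]
eef_rot: [0.187, 0.982, -0.0, 0.001]
ft_force: [0.8, 0.0, 1.5]
grip_width: 1.003
```

Run:
```python
from h import *
w=shot('wrist','w2'); a=load('w1')
print('pred recess',proj(w,(.5741,-.003,.045)),'sensor',proj(w,(.448,.0304,.024)))
o=arm.get_obs();print(o['position'],np.degrees(np.arctan2(*R.from_quat(o['eef_rot']).as_matrix()[:2,1][::-1])))
u,v=map(int,proj(w,(.448,.0304,.024)))
r,b,ar,k=quad(w,110,255,(max(u-70,0),max(v-70,0),u+70,v+70),70); print('sensor',r,ar,fit(w,k[:,0],.024),tri([(a,(262.24,126.73)),(w,r[0])]))
u,v=map(int,proj(w,(.5741,-.003,.045)))
r,b,ar,k=quad(w,190,255,(u-50,v-40,u+50,v+40)); print('recess',r,ar,fit(w,k[:,0],.045),tri([(a,(277.36,221.3)),(w,r[0])]))
```

```text
pred recess [268.26900967 310.2479501 ] sensor [253.30122209 184.8246556 ]
[0.45055809 0.03389844 0.13333671] 68.36988201537103
sensor ((253.5, 184.0), (44.0, 37.0), 90.0) 1566.0 ((0.4477554261684418, 0.030391663312911987), (0.035739924758672714, 0.04477052390575409), 67.72019958496094) [0.44802207 0.03049722 0.02113004]
recess ((266.66961669921875, 306.775390625), (35.13787078857422, 47.929161071777344), 77.6609115600586) 354.5 ((0.569810688495636, -0.0026708655059337616), (0.04762348160147667, 0.043342627584934235), 82.92488098144531) [ 0.57731725 -0.00486668  0.03572949]
```

View pics/w2.png

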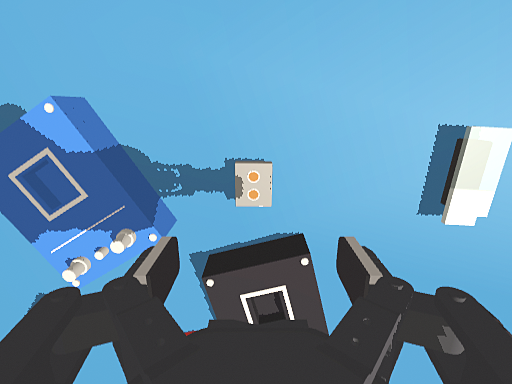

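The second view confirms the sensor at (253,184) and the box's near outline edge. The far edge is hidden by the gripper. I'll check the recess centre against w1's screw heads and descend over the sensor.

Run:
```python
from h import *
c=load('w1');im=c['image']
g=im.min(2); m=((g>150)).astype(np.uint8)
n,l,s,ce=cv2.connectedComponentsWithStats(m[180:295,225:335])
P=[]
for i in range(1,n):
    if s[i,4]>3: print(s[i],(ce[i]+[225,180]).round(1),atz(c,ce[i]+[225,180],.045).round(4))
r,b,a,k=quad(c,190,255,(240,185,320,255))
h=cv2.cvtColor(im,cv2.COLOR_RGB2HSV);mm=np.zeros(m.shape,np.uint8);cv2.drawContours(mm,[k],-1,1,-1)
inner=mm*(g<150).astype(np.uint8); kk=max(cv2.findContours(inner,0,1)[0],key=cv2.contourArea);print('inner',fit(c,kk[:,0],.045))
cr=cv2.resize(im[175:295,220:340],(480,480),interpolation=cv2.INTER_CUBIC);cv2.imwrite('pics/cr1.png',cr[...,::-1])
print(tool((.448,.0304,.010)))
```

```text
[75  0  5  4 17] [302.1 181.2] [0.5337 0.0501 0.045 ]
[ 7 18  5  6 26] [234.  200.5] [ 0.5204 -0.0451  0.045 ]
[ 32  21  42  41 431] [277.5 221. ] [ 0.5733 -0.0027  0.045 ]
[33 63 60 18 94] [287.6 251.6] [ 0.6239 -0.0085  0.045 ]
[82 78 11 15 90] [312.8 265.5] [0.6608 0.0165 0.045 ]
[99 83  5  5 18] [325.7 264.9] [0.6678 0.0344 0.045 ]
[65 85  6  8 32] [292.7 269.3] [ 0.6544 -0.0131  0.045 ]
[46 88  9 16 88] [275.1 275.9] [ 0.6541 -0.0414  0.045 ]
[89 97 15 18 78] [320.7 285.7] [0.6986 0.0149 0.045 ]
[ 37 100   4   5  17] [263.5 281.6] [ 0.6561 -0.0615  0.045 ]
inner ((0.5739598274230957, -0.0030768699944019318), (0.03835966810584068, 0.041544992476701736), 83.13612365722656)
[ 0.00158208 -0.00436406  0.1233255 ]
```

View pics/cr1.png

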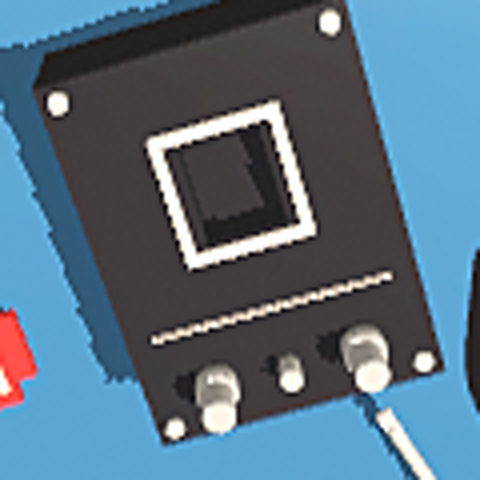

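Emit:
step_arm(moves=[[[0.002,-0.004,0.04,0],[0.002,-0.004,0.08,0],[0.002,-0.004,0.105,0],[0.002,-0.004,0.122,0],[0.002,-0.004,0.122,0],[0.002,-0.004,0.122,0],[0.002,-0.004,0.122,0]]])

```text
clock: 3.0
position: [0.4503, 0.031, 0.0131]
eef_rot: [0.188, 0.982, 0.001, 0.004]
ft_force: [-0.2, -1.2, 0.2]
grip_width: 1.001
```

Emit:
step_arm(moves=[[[0,0,0,0],[0,0,0,0],[0,0,0,0],[0,0,0,0],[0,0,0,0],[0,0,0,0],[0,0,0,0],[0,0,0,0],[0,0,0,0],[0,0,0,0]]], fingers=255, squeeze=30)

```text
clock: 3.83
position: [0.4507, 0.0312, 0.0139]
eef_rot: [0.188, 0.982, 0.001, 0.005]
ft_force: [-1.6, 0.0, 7.7]
grip_width: 0.41
```

Emit:
step_arm(moves=[[[0,0,-0.03,0],[0,0,-0.06,0],[0,0,-0.086,-3],[-0.03,0.004,-0.086,-8],[-0.065,0.008,-0.086,-14.9],[-0.1,0.012,-0.086,-14.9],[-0.129,0.0145,-0.086,-14.9],[-0.129,0.0145,-0.086,-14.9],[-0.129,0.0145,-0.086,-14.9],[-0.129,0.0145,-0.086,-14.9],[-0.129,0.0145,-0.086,-14.9]]])

```text
clock: 4.75
position: [0.5735, -0.0025, 0.1007]
eef_rot: [0.059, 0.998, 0.001, 0.004]
ft_force: [-0.1, -0.0, 0.1]
grip_width: 0.41
```

Run:
```python
from h import *
o=arm.get_obs();M=R.from_quat(o['eef_rot']).as_matrix();print(o['position'],M.round(4),o['grip_width'],o['ft_force'],np.degrees(np.arctan2(M[1,1],M[0,1])))
w=shot('wrist','w3');print(proj(w,o['position']),proj(w,o['position']+[0,0,.01]))
s=shot('scene','s3')
a=cv2.resize(w['image'],(400,300));p=proj(s,o['position']).astype(int);print(p)
b=cv2.resize(s['image'][p[1]-60:p[1]+60,p[0]-80:p[0]+80],(400,300),interpolation=cv2.INTER_CUBIC)
cv2.imwrite('pics/m3.png',np.hstack([a,b])[...,::-1])
```

```text
[ 0.57350393 -0.00252614  0.10069242] [[-0.9931  0.1168  0.0076]
 [ 0.1168  0.9931  0.0013]
 [-0.0074  0.0022 -1.    ]] 0.41003147971347753 [-0.10029435 -0.01241803  0.14583629] 83.29081480886204
[258.53522817 237.03281688] [258.65452772 245.52958105]
[255 186]
```

View pics/m3.png

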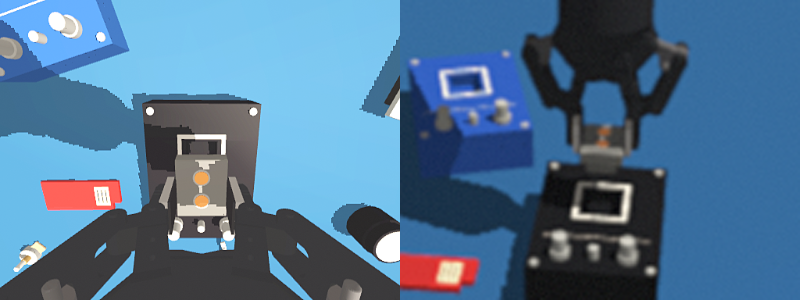

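The wrist half shows the sensor top held square between the pads (about (257,238) at full scale). The scene half shows it held above and in front of the recess. I'll measure the sensor in hand.

Run:
```python
from h import *
c=load('w3');im=c['image'];z=.1105
h=cv2.cvtColor(im,cv2.COLOR_RGB2HSV)
print([(v,im[v,240].tolist()) for v in range(188,300,4)])
print([(u,im[225,u].tolist()) for u in range(212,304,4)])
for p in [(240,198),(257,198),(275,198)]: print(atz(c,p,z))
```

```text
[(188, [45, 45, 44]), (192, [46, 43, 45]), (196, [38, 35, 40]), (200, [121, 115, 106]), (204, [124, 119, 108]), (208, [135, 129, 120]), (212, [135, 130, 120]), (216, [135, 128, 120]), (220, [135, 127, 120]), (224, [135, 127, 120]), (228, [135, 128, 118]), (232, [135, 128, 118]), (236, [135, 128, 118]), (240, [135, 128, 117]), (244, [133, 127, 117]), (248, [133, 128, 118]), (252, [133, 127, 118]), (256, [133, 127, 117]), (260, [131, 126, 116]), (264, [229, 221, 207]), (268, [227, 219, 205]), (272, [227, 218, 204]), (276, [174, 165, 154]), (280, [82, 75, 77]), (284, [81, 74, 77]), (288, [81, 74, 77]), (292, [82, 74, 77]), (296, [82, 74, 77])]
[(212, [81, 73, 76]), (216, [81, 74, 76]), (220, [80, 73, 75]), (224, [94, 91, 89]), (228, [136, 128, 121]), (232, [134, 127, 120]), (236, [135, 127, 120]), (240, [135, 128, 121]), (244, [135, 127, 120]), (248, [174, 175, 171]), (252, [244, 170, 88]), (256, [244, 170, 88]), (260, [244, 170, 87]), (264, [248, 171, 88]), (268, [168, 163, 154]), (272, [135, 128, 118]), (276, [134, 127, 117]), (280, [135, 127, 118]), (284, [135, 127, 117]), (288, [134, 127, 117]), (292, [94, 85, 88]), (296, [89, 80, 82]), (300, [92, 85, 85])]
[ 0.54482145 -0.00900484  0.1105    ]
[ 5.45861692e-01 -1.94957014e-04  1.10500000e-01]
[0.54696358 0.00913694 0.1105    ]
```

Run:
```python
from h import *
c=load('w3');im=c['image'];z=.1105
print([(v,im[v,236].tolist()) for v in range(196,212)])
P=np.array([atz(c,p,z) for p in [(257.5,206.5),(257.5,276.7)]]);print(P,np.linalg.norm(P[1]-P[0]),P.mean(0))
m=((im[...,0].astype(int)-im[...,2]>60)).astype(np.uint8);n,l,s,ce=cv2.connectedComponentsWithStats(m[195:300,220:300])
for i in range(1,n):
    if s[i,4]>20: p=ce[i]+[220,195];print(p,s[i,4],atz(c,p,z))
print([ (u,im[250,u].tolist()) for u in (222,223,224,225,226,290,291,292,293,294)])
# original lens centres
for f in('w1','w2'):
  c=load(f);im=c['image'];m=((im[...,0].astype(int)-im[...,2]>60)).astype(np.uint8);u,v=map(int,proj(c,(.448,.0304,.024)));n,l,s,ce=cv2.connectedComponentsWithStats(m[v-25:v+25,u-25:u+25])
  for i in range(1,n):
    if s[i,4]>10: print(f,atz(c,ce[i]+[u-25,v-25],.024))
```

```text
[(196, [41, 37, 43]), (197, [70, 66, 63]), (198, [116, 110, 102]), (199, [125, 118, 109]), (200, [121, 115, 107]), (201, [121, 115, 107]), (202, [121, 116, 109]), (203, [120, 116, 107]), (204, [125, 120, 109]), (205, [134, 127, 117]), (206, [134, 128, 119]), (207, [135, 130, 121]), (208, [136, 130, 121]), (209, [135, 129, 120]), (210, [134, 129, 120]), (211, [135, 130, 121])]
[[ 5.50606565e-01 -4.87523484e-04  1.10500000e-01]
 [ 5.93515587e-01 -5.50936680e-03  1.10500000e-01]] 0.04320188760212583 [ 0.57206108 -0.00299845  0.1105    ]
[257.51012146 227.73279352] 247 [ 0.5628104  -0.00191028  0.1105    ]
[257.53554502 257.0521327 ] 211 [ 0.58074044 -0.00399416  0.1105    ]
[(222, [54, 50, 51]), (223, [54, 50, 52]), (224, [50, 47, 48]), (225, [42, 39, 42]), (226, [120, 116, 108]), (290, [43, 41, 42]), (291, [51, 47, 48]), (292, [52, 48, 50]), (293, [53, 49, 50]), (294, [52, 48, 50])]
w1 [0.43963577 0.03354955 0.024     ]
w1 [0.45646741 0.02697101 0.024     ]
w2 [0.43982512 0.03353378 0.024     ]
w2 [0.45664567 0.02659129 0.024     ]
```

Emit:
step_arm(moves=[[[-0.0024,0,0.012,0],[-0.0024,0,0.025,0],[-0.0024,0,0.036,0],[-0.0024,0,0.036,0],[-0.0024,0,0.036,0],[-0.0024,0,0.036,0]]])

```text
clock: 5.35
position: [0.5768, -0.0027, 0.0651]
eef_rot: [0.058, 0.998, 0.001, 0.004]
ft_force: [-0.4, 0.7, -0.7]
grip_width: 0.408
```

Run:
```python
from h import *
o=arm.get_obs();c=shot('wrist','w4');im=c['image'];z=o['position'][2]-.0139+.024
print(o['position'],o['ft_force'],z,o['eef_rot'])
m=((im[...,0].astype(int)-im[...,2]>60)).astype(np.uint8);n,l,s,ce=cv2.connectedComponentsWithStats(m[195:300,220:300])
L=[]
for i in range(1,n):
    if s[i,4]>20: p=ce[i]+[220,195];L.append(atz(c,p,z))
L=np.array(L);print(L,L.mean(0),'to go',np.array([.574,-.003])-L.mean(0)[:2])
# screw check of box in this view
g=im.min(2);n,l,s,ce=cv2.connectedComponentsWithStats((g>140).astype(np.uint8))
for P in [(.5337,.0501,.045),(.5204,-.0451,.045)]:
    q=proj(c,P);i=1+np.argmin(np.linalg.norm(ce[1:]-q,axis=1));print('screw',q,ce[i],s[i,4],atz(c,ce[i],.045)-P)
```

```text
[ 0.57678345 -0.00273244  0.06512078] [-0.38756954  0.70152784 -0.72655605] 0.07522077522586523 [5.83897035e-02 9.98283870e-01 8.64762440e-04 4.38283030e-03]
[[ 0.56581356 -0.00210004  0.07522078]
 [ 0.58375434 -0.00412137  0.07522078]] [ 0.57478395 -0.00311071  0.07522078] to go [-0.00078395  0.00011071]
screw [336.96387039 148.48600535] [338.49230769 144.93846154] 130 [-2.03777182e-03  9.74362696e-04  1.38777878e-17]
screw [177.47564549 144.97075327] [176.87969925 144.21804511] 133 [-4.84483457e-04 -2.62814877e-04  1.38777878e-17]
```

Emit:
step_arm(moves=[[[0.001,0,0,0],[0.001,0,0,0],[0.001,0,0.004,0],[0.001,0,0.008,0],[0.001,0,0.011,0],[0.001,0,0.011,0],[0.001,0,0.011,0]]])

```text
clock: 5.98
position: [0.5759, -0.0026, 0.054]
eef_rot: [0.058, 0.998, 0.001, 0.004]
ft_force: [0.0, -0.2, -0.8]
grip_width: 0.409
```

Emit:
step_arm(moves=[[[0,0,0.003,0],[0,0,0.006,0],[0,0,0.008,0],[0,0,0.009,0],[0,0,0.009,0],[0,0,0.009,0]]])

```text
clock: 6.48
position: [0.576, -0.0026, 0.047]
eef_rot: [0.059, 0.998, 0.001, 0.004]
ft_force: [-5.8, 0.8, 16.0]
grip_width: 0.415
```

Emit:
step_arm(moves=[[[0,0,0,0],[0,0,0,0],[0,0,0,0],[0,0,0,0],[0,0,-0.03,0],[0,0,-0.06,0],[0,0,-0.08,0],[0,0,-0.08,0]]], fingers=0)

```text
clock: 7.15
position: [0.5783, -0.0029, 0.131]
eef_rot: [0.059, 0.998, 0.002, 0.008]
ft_force: [1.2, 0.2, 0.6]
grip_width: 1.003
```

Run:
```python
from h import *
o=arm.get_obs();c=shot('wrist','w5');im=c['image'];z=.057
print(o['position'],o['grip_width'],o['ft_force'],proj(c,(.574,-.003,.057)))
m=((im[...,0].astype(int)-im[...,2]>60)).astype(np.uint8);n,l,s,ce=cv2.connectedComponentsWithStats(m)
L=[]
for i in range(1,n):
    if s[i,4]>20 and abs(ce[i,0]-257)<40: print(ce[i],s[i],atz(c,ce[i],z))
cv2.imwrite('pics/m5.png',cv2.resize(im[130:330,150:370],(660,600),interpolation=cv2.INTER_CUBIC)[...,::-1])
```

```text
[ 0.57827341 -0.00285975  0.1310237 ] 1.0030034655685336 [1.21695096 0.2095647  0.64885735] [257.03292657 190.71449497]
[257.01869159 180.44859813] [252 175  11  12 107] [ 0.56505454 -0.00195764  0.057     ]
[257.15384615 200.53846154] [252 196  11  10  91] [ 0.58278054 -0.00393095  0.057     ]
```

View pics/m5.png

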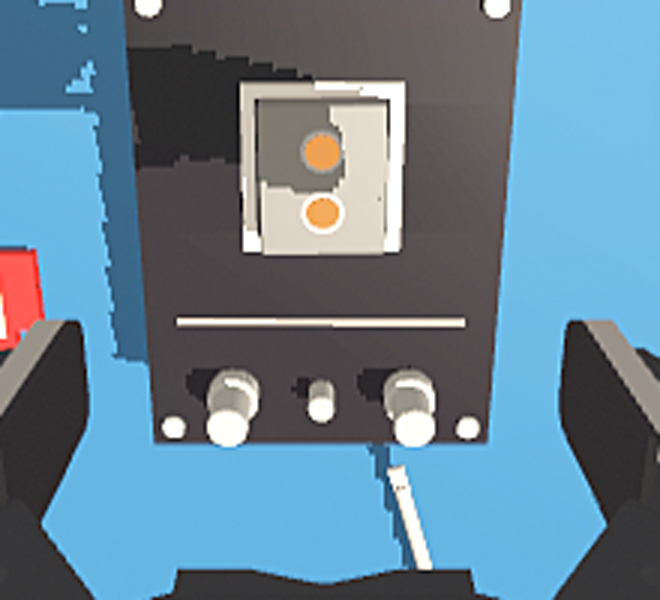

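The view shows the sensor seated square inside the white outline with its lens midpoint at about (257,190). I'll press once with shut fingers to make sure it is fully home.

Emit:
step_arm(moves=[[[0.0044,0,0,0],[0.0044,0,0,0],[0.0044,0,0,0],[0.0044,0,0,0],[0.0044,0,0,0],[0.0044,0,0,0],[0.0044,0,0.03,0],[0.0044,0,0.05,0],[0.0044,0,0.064,0],[0.0044,0,0.07,0],[0.0044,0,0.07,0]]], fingers=255)

```text
clock: 8.12
position: [0.5729, -0.0022, 0.0582]
eef_rot: [0.059, 0.998, 0.001, 0.005]
ft_force: [0.8, 0.1, -0.1]
grip_width: 0.001
```

Emit:
step_arm(moves=[[[0,0,0.001,0],[0,0,0.002,0],[0,0,0.003,0],[0,0,0.003,0],[0,0,0.003,0]]])

```text
clock: 8.53
position: [0.5735, -0.0023, 0.0571]
eef_rot: [0.059, 0.998, 0.002, 0.006]
ft_force: [-3.9, 0.0, 10.9]
grip_width: -0.005
```

Emit:
step_arm(moves=[[[0,0,-0.04,0],[0,0,-0.08,0],[0,0,-0.12,0],[0.002,-0.03,-0.14,7],[0.004,-0.07,-0.143,14],[0.006,-0.11,-0.143,21],[0.008,-0.15,-0.143,28],[0.01,-0.19,-0.143,35],[0.0107,-0.23,-0.143,42],[0.0107,-0.265,-0.143,48],[0.0107,-0.281,-0.143,48],[0.0107,-0.281,-0.143,48],[0.0107,-0.281,-0.143,48],[0.0107,-0.281,-0.143,48]]])

```text
clock: 9.7
position: [0.5287, -0.2791, 0.1988]
eef_rot: [0.459, 0.888, 0.005, 0.005]
ft_force: [-0.4, 0.6, -0.5]
grip_width: 0.005
```

Run:
```python
from h import *
o=arm.get_obs();c=shot('wrist','w6');M=R.from_quat(o['eef_rot']).as_matrix()
print(o['position'],M.round(3),o['joint_pos'],proj(c,(.528,-.283,.026)))
```

```text
[ 0.52868143 -0.27906338  0.198799  ] [[-0.579  0.815  0.013]
 [ 0.815  0.579  0.004]
 [-0.004  0.012 -1.   ]] [ 0.04851295  0.39262128  0.48934509  1.79015838 -0.22609568  1.00345979
  1.24429923] [252.76412604 172.26816488]
```

View pics/w6.png

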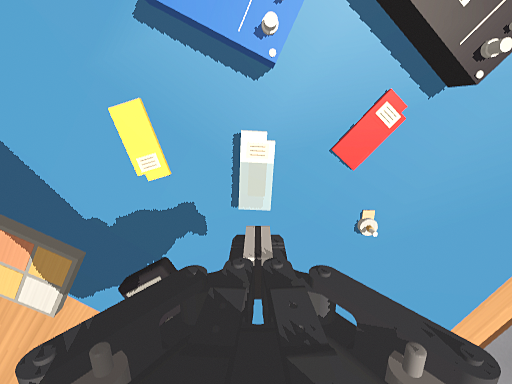

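The label-up plate spans about (240–274, 130–210), frosted end with label at the top, notch at its upper right, clear end nearest the gripper.

Run:
```python
from h import *
c=load('w6');im=c['image']
m=((im[...,0]>130)).astype(np.uint8);z=np.zeros_like(m);z[115:225,225:290]=m[115:225,225:290]
k=max(cv2.findContours(z,0,1)[0],key=cv2.contourArea);print(cv2.minAreaRect(k),cv2.contourArea(k));r=fit(c,k[:,0],.026);print(r)
print([(v,im[v,250].tolist()) for v in range(200,218,2)],[(u,im[195,u].tolist()) for u in list(range(232,246,2))+list(range(266,280,2))])
# second view: check height with w1
d=load('w1');print('w1 pred',proj(d,(*r[0],.026)))
im=d['image'];m=((im[...,0]>130)).astype(np.uint8);z=np.zeros_like(m);z[220:300,70:135]=m[220:300,70:135]
k=max(cv2.findContours(z,0,1)[0],key=cv2.contourArea);q=cv2.minAreaRect(k);print(q,fit(d,k[:,0],.026)); print(tri([(c,cv2.minAreaRect(max(cv2.findContours(((c['image'][...,0]>130)*1).astype(np.uint8)[115:225,225:290],0,1)[0],key=cv2.contourArea))[0]+np.array([225,115])),(d,q[0])]))
```

```text
((256.3971862792969, 169.86509704589844), (34.923526763916016, 79.70730590820312), 2.4895529747009277) 2505.0
((0.5308225750923157, -0.28005462884902954), (0.04066838324069977, 0.09798414260149002), 32.42134094238281)
[(200, [212, 224, 219]), (202, [211, 223, 218]), (204, [211, 223, 218]), (206, [210, 222, 216]), (208, [227, 244, 240]), (210, [70, 156, 206]), (212, [89, 165, 209]), (214, [90, 165, 209]), (216, [89, 164, 209])] [(232, [49, 87, 116]), (234, [50, 90, 120]), (236, [49, 89, 119]), (238, [20, 66, 102]), (240, [217, 228, 221]), (242, [211, 223, 218]), (244, [212, 223, 218]), (266, [219, 238, 236]), (268, [219, 237, 235]), (270, [231, 244, 238]), (272, [74, 158, 206]), (274, [90, 166, 209]), (276, [90, 166, 209]), (278, [89, 166, 209])]
w1 pred [102.25227456 261.19053842]
((103.21891784667969, 260.0865173339844), (28.437175750732422, 55.15876388549805), 27.89727020263672) ((0.5304034948348999, -0.278766006231308), (0.041687868535518646, 0.10166624933481216), 32.43996047973633)
[ 0.52998876 -0.2782006   0.02526719]
```

Emit:
step_arm(moves=[[[-0.023,-0.002,0.03,3],[-0.023,-0.002,0.06,3],[-0.023,-0.002,0.09,3],[-0.023,-0.002,0.12,3],[-0.023,-0.002,0.12,3],[-0.023,-0.002,0.12,3],[-0.023,-0.002,0.12,3]]], fingers=50)

```text
clock: 10.33
position: [0.5434, -0.2978, 0.0804]
eef_rot: [0.481, 0.877, 0.005, 0.006]
ft_force: [-0.1, 0.7, 0.9]
grip_width: 0.806
```

Run:
```python
from h import *
o=arm.get_obs();c=shot('wrist','w7');M=R.from_quat(o['eef_rot']).as_matrix();im=c['image']
q=proj(c,(.5308,-.28,.026));print(o['position'],o['grip_width'],np.degrees(np.arctan2(M[1,1],M[0,1])),q)
m=(im[...,0]>130).astype(np.uint8);n,l,s,ce=cv2.connectedComponentsWithStats(m);i=l[int(q[1]),int(q[0])];print(s[i],ce[i])
k=cv2.findContours((l==i).astype(np.uint8),0,1)[0][0];print(fit(c,k[:,0],.026))
print(tool((.5428,-.2986,.007)))
```

```text
[ 0.54335077 -0.29783047  0.08042968] 0.805608054661724 32.502485128904226 [254.24884382 177.49399973]
[ 225  111   57  125 6368] [253.12107412 173.79145729]
((0.5305024981498718, -0.2801380753517151), (0.040333766490221024, 0.09636297821998596), 32.40775680541992)
[ 0.00064896 -0.00199868  0.0740382 ]
```

Emit:
step_arm(moves=[[[0.0006,-0.001,0.03,0],[0.0006,-0.001,0.055,0],[0.0006,-0.001,0.073,0],[0.0006,-0.001,0.073,0],[0.0006,-0.001,0.073,0],[0.0006,-0.001,0.073,0]]])

```text
clock: 10.88
position: [0.5452, -0.2991, 0.0104]
eef_rot: [0.481, 0.877, 0.005, 0.008]
ft_force: [0.2, -0.3, 0.5]
grip_width: 0.808
```

Emit:
step_arm(moves=[[[0,0,0,0],[0,0,0,0],[0,0,0,0],[0,0,0,0],[0,0,0,0],[0,0,0,0],[0,0,0,0],[0,0,0,0]]], fingers=255, squeeze=45)

```text
clock: 11.55
position: [0.5464, -0.2999, 0.0127]
eef_rot: [0.481, 0.877, 0.005, 0.01]
ft_force: [-1.3, 1.5, 8.2]
grip_width: 0.455
```

Emit:
step_arm(moves=[[[0,0,-0.02,0],[0,0,-0.05,0],[0,0,-0.085,0],[0,0,-0.12,0],[0,0,-0.13,0],[0,0,-0.13,0],[0,0,-0.13,0],[0,0,-0.13,0]]])

```text
clock: 12.22
position: [0.5425, -0.2989, 0.1411]
eef_rot: [0.481, 0.877, 0.005, 0.009]
ft_force: [-0.1, 0.5, -1.4]
grip_width: 0.45
```

Run:
```python
from h import *
o=arm.get_obs();c=shot('wrist','w8');M=R.from_quat(o['eef_rot']).as_matrix();im=c['image']
print(o['position'],o['grip_width'],o['ft_force'],M.round(4),o['joint_pos'])
s=shot('scene','s8');p=proj(s,o['position']).astype(int);print(p)
b=cv2.resize(s['image'][max(p[1]-60,0):p[1]+60,max(p[0]-80,0):p[0]+80],(400,300),interpolation=cv2.INTER_CUBIC)
cv2.imwrite('pics/m8.png',np.hstack([cv2.resize(im,(400,300)),b])[...,::-1])
```

```text
[ 0.54249337 -0.29891542  0.14107658] 0.44982341419636657 [-0.14662245  0.54793449 -1.41598633] [[-0.537   0.8433  0.0202]
 [ 0.8435  0.5371  0.0011]
 [-0.0099  0.0176 -0.9998]] [ 0.09083516  0.4901058   0.47750277  1.79816181 -0.29285554  0.90469779
  1.26643444]
[115 162]
```

View pics/m8.png

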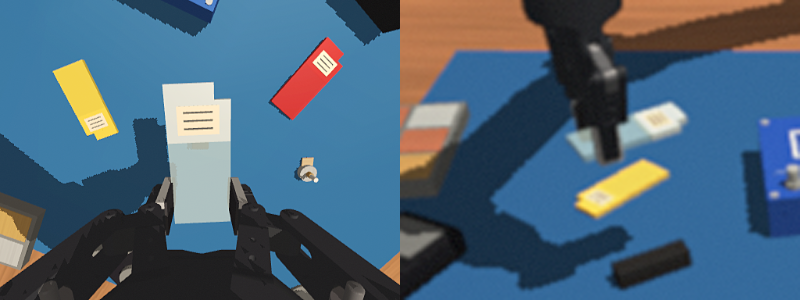

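The plate is held by its clear end, with frosted label and notch visible at the top of the wrist view and rest0 left bare in the scene view. Next I'll estimate its pose in the hand with PnP.

```bash
cat >> h.py <<'E'
MODEL=np.array([[48,20,3],[48,-10,3],[38,-10,3],[38,-20,3],[-48,-20,3],[-48,20,3]],float)/1000
def pose(c,guess):
    g=cv2.cvtColor(c['image'],cv2.COLOR_RGB2GRAY)
    p=np.array(guess,np.float32).reshape(-1,1,2)
    p=cv2.cornerSubPix(g,p,(4,4),(-1,-1),(3,30,.01))
    ok,rv,tv=cv2.solvePnP(MODEL[:len(p)],p,c['K'],None,flags=cv2.SOLVEPNP_ITERATIVE)
    pr=cv2.projectPoints(MODEL[:len(p)],rv,tv,c['K'],None)[0]
    T=np.eye(4);T[:3,:3]=cv2.Rodrigues(rv)[0];T[:3,3]=tv[:,0]
    return c['cam_to_world']@T,p[:,0],np.abs(pr-p).max()
E
python3 - <<'E'
from h import *
c=load('w8');o=arm.get_obs()
G=np.array([[162.5,83.5],[214.5,81.5],[215.5,99.5],[230.5,98.5],[229.5,219],[174.5,222.5]])*1.28
T,p,e=pose(c,G);print(p-G,e);print(T.round(4));print('frost',T@[.03,0,0,1]);print('tcp in plate',np.linalg.inv(T)@[*o['position'],1])
E
```

```text
[[-8.30718994e-01  7.86305542e-01]
 [-1.68454224e+00  3.45267944e-01]
 [-2.20898804e+00 -3.72519836e-01]
 [ 1.51375732e-01  1.11619873e-01]
 [ 1.30689453e+00  1.92633789e+00]
 [ 6.10351549e-07 -1.22070313e-05]] 0.47284004636321697
[[-0.5717 -0.8204 -0.0097  0.5281]
 [ 0.8205 -0.5715 -0.0149 -0.2774]
 [ 0.0067 -0.0165  0.9998  0.1519]
 [ 0.      0.      0.      1.    ]]
frost [ 0.5109223  -0.25276306  0.1521328   1.        ]
tcp in plate [-2.60152934e-02  7.92058260e-04 -1.11029659e-02  1.00000000e+00]
```

Emit:
step_arm(moves=[[[0.014,0.0075,0,7],[0.028,0.015,0,14],[0.042,0.0225,0,21],[0.056,0.03,0,28],[0.07,0.0375,0,35],[0.084,0.045,0,42],[0.098,0.0525,0,49],[0.112,0.06,0,56],[0.126,0.0675,0,63],[0.14,0.075,0,70],[0.154,0.0825,0,77],[0.168,0.09,0,84],[0.182,0.0975,0,91],[0.196,0.105,0,98],[0.21,0.1125,0,105],[0.224,0.12,0,112],[0.238,0.1275,0,119],[0.252,0.135,0,126],[0.269,0.143,0,132],[0.269,0.143,0,132]]])

```text
clock: 13.98
position: [0.5176, 0.0087, 0.1386]
eef_rot: [0.997, -0.081, 0.008, -0.001]
ft_force: [-0.7, 0.7, -0.9]
grip_width: 0.448
```

Run:
```python
from h import *
o=arm.get_obs();c=shot('wrist','w9');M=R.from_quat(o['eef_rot']).as_matrix()
print(o['position'],M.round(4),o['joint_pos'].round(2),o['grip_width'],o['ft_force'])
G=np.array([[162.5,83.5],[214.5,81.5],[215.5,99.5],[230.5,98.5],[229.5,219],[174.5,222.5]])*1.28
T,p,e=pose(c,G);print(p-G,e);print(T.round(4));f=T@[.03,0,0,1];print('frost',f)
print('tool move',M.T@(np.array([.574,-.003,.090])-f[:3]))
cv2.imwrite('pics/w9b.png',c['image'][...,::-1])
```

```text
[0.517563   0.00873618 0.13857358] [[ 9.867e-01 -1.621e-01  1.520e-02]
 [-1.621e-01 -9.868e-01  7.000e-04]
 [ 1.480e-02 -3.200e-03 -9.999e-01]] [-0.94  0.54  1.14  2.05 -0.63  0.93 -1.19] 0.44786615124627527 [-0.66136862  0.67213243 -0.90133704]
[[-7.19390869e-01  8.12634583e-01]
 [-2.44140625e-06 -3.05175789e-07]
 [-2.35541138e+00  2.26967468e-01]
 [ 6.52551270e-02  1.74402161e-01]
 [ 1.34571289e+00  2.15283936e+00]
 [ 6.10351549e-07 -1.22070313e-05]] 0.9966441034939635
[[ 0.9916  0.1234 -0.0387  0.5455]
 [-0.1236  0.9923 -0.0012  0.0044]
 [ 0.0382  0.006   0.9993  0.1504]
 [ 0.      0.      0.      1.    ]]
frost [5.75199205e-01 6.95850757e-04 1.51576943e-01 1.00000000e+00]
tool move [-0.0014979   0.00403686  0.06154898]
```

View pics/w9b.png

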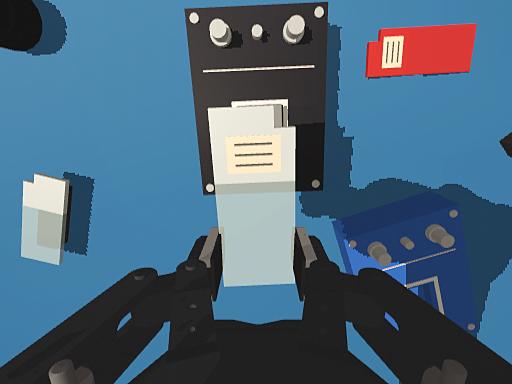

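The plate points out over the box's front with the frosted end above the sensor (label centre about (253,155)). Lowering to final height.

Emit:
step_arm(moves=[[[-0.0015,0.004,0.01,0],[-0.0015,0.004,0.02,0],[-0.0015,0.004,0.03,0],[-0.0015,0.004,0.04,0],[-0.0015,0.004,0.05,0],[-0.0015,0.004,0.057,0],[-0.0015,0.004,0.06,0],[-0.0015,0.004,0.06,0],[-0.0015,0.004,0.06,0],[-0.0015,0.004,0.06,0],[-0.0015,0.004,0.06,0],[-0.0015,0.004,0.06,0]]])

```text
clock: 15.03
position: [0.517, 0.0031, 0.0794]
eef_rot: [0.997, -0.08, 0.009, -0.001]
ft_force: [0.9, 0.3, -0.5]
grip_width: 0.456
```

Run:
```python
from h import *
o=arm.get_obs();c=shot('wrist','w10');M=R.from_quat(o['eef_rot']).as_matrix()
print(o['clock'],o['position'],o['joint_pos'].round(2),np.abs(o['joint_velocities']).max(),o['grip_width'],o['ft_force'])
G=np.array([[162.5,83.5],[214.5,81.5],[215.5,99.5],[230.5,98.5],[229.5,219],[174.5,222.5]])*1.28
T,p,e=pose(c,G);print(e);print(T.round(4));f=T@[.03,0,0,1];print('frost',f)
s=shot('scene','s10');t=shot('top','t10')
q=proj(s,f[:3]).astype(int)
cv2.imwrite('pics/m10.png',np.hstack([cv2.resize(s['image'][q[1]-60:q[1]+60,q[0]-80:q[0]+80],(400,300),interpolation=cv2.INTER_CUBIC),cv2.resize(t['image'],(400,300))])[...,::-1])
```

```text
15.0333 [0.51699737 0.00305894 0.07939216] [-0.84  0.61  1.02  2.1  -0.73  0.82 -1.1 ] 0.0028763085395467343 0.45557384221300357 [ 0.90979755  0.28316379 -0.50820334]
1.755861220414772
[[ 0.9928  0.1162 -0.0279  0.5451]
 [-0.1158  0.9932  0.0151 -0.0012]
 [ 0.0295 -0.0118  0.9995  0.0912]
 [ 0.      0.      0.      1.    ]]
frost [ 0.57489181 -0.00462904  0.09204814  1.        ]
```

View pics/m10.png

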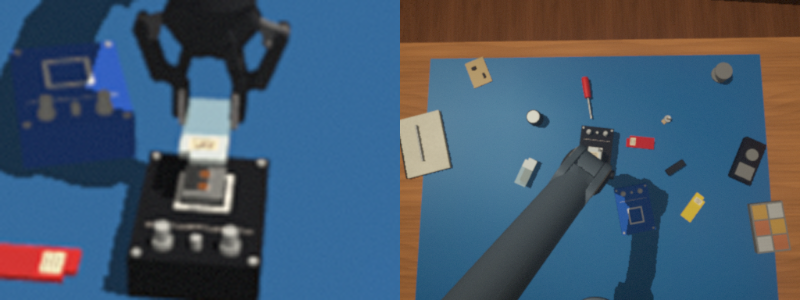

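Run:
```python
from h import *
s=load('s10');im=s['image']
q=proj(s,(.574,-.003,.057)).astype(int)
m=(im[...,0].astype(int)-im[...,2]>40).astype(np.uint8);x0,y0=q-[12,12]
n,l,st,ce=cv2.connectedComponentsWithStats(m[y0:y0+24,x0:x0+24])
for i in range(1,n): print(ce[i]+[x0,y0],st[i,4],atz(s,ce[i]+[x0,y0],.057))
print('pred lenses',proj(s,(.565,-.002,.057)),proj(s,(.5828,-.0039,.057)))
b=[-7.1];Rz=R.from_euler('z',-7.1,degrees=True).as_matrix()
v=cv2.resize(im[q[1]-30:q[1]+30,q[0]-40:q[0]+40],(800,600),interpolation=cv2.INTER_CUBIC).copy()
for a,bb,z,col in [(22,18,.057,(255,0,0)),(22,18,.045,(255,255,0)),(26,23.5,.045,(0,255,0))]:
    P=[((proj(s,np.array([.574,-.003,z])+Rz@np.array([i*a,j*bb,0])/1000)-q+[40,30]+.5)*10).astype(int) for i,j in((1,1),(1,-1),(-1,-1),(-1,1))]
    cv2.polylines(v,[np.array(P)],True,col,1)
cv2.imwrite('pics/m11.png',v[...,::-1])
```

```text
[255.5 199. ] 12 [ 0.55951257 -0.00186416  0.057     ]
[254.63636364 203.90909091] 11 [ 0.57730419 -0.00429733  0.057     ]
pred lenses [255.51637911 200.49787389] [254.89574374 205.45229584]
```

Run:
```python
from h import *
for f in('s0','s10'):
    s=load(f);g=s['image'].min(2)
    for P in [(.532,.051,.045),(.5204,-.0451,.045),(.6678,.0344,.045),(.6561,-.0615,.045)]:
        q=proj(s,P);x,y=q.astype(int)-4;w=g[y:y+9,x:x+9].astype(float);w=np.clip(w-90,0,None)
        if w.sum()>0: yy,xx=np.mgrid[:9,:9];print(f,P,np.round([(w*xx).sum()/w.sum()+x-q[0],(w*yy).sum()/w.sum()+y-q[1]],2))
s=load('s0');im=s['image']
for P in [(.4397,.03354,.024),(.4566,.0268,.024)]:
    q=proj(s,P);x,y=q.astype(int)-4;w=np.clip(im[y:y+9,x:x+9,0].astype(float)-im[y:y+9,x:x+9,2]-20,0,None);yy,xx=np.mgrid[:9,:9];print('lens s0',np.round([(w*xx).sum()/w.sum()+x-q[0],(w*yy).sum()/w.sum()+y-q[1]],2))
w=load('w10');P=(.5204,-.0451,.045)
g=w['image'].min(2)
for P in [(.6678,.0344,.045),(.6561,-.0615,.045),(.532,.051,.045),(.5204,-.0451,.045)]:
    q=proj(w,P);print(P,q)
```

```text
s0 (0.532, 0.051, 0.045) [-0.24 -1.47]
s0 (0.5204, -0.0451, 0.045) [ 0.37 -1.46]
s0 (0.6678, 0.0344, 0.045) [-0.12 -1.79]
s0 (0.6561, -0.0615, 0.045) [ 0.29 -1.86]
s10 (0.532, 0.051, 0.045) [-0.21 -1.46]
s10 (0.5204, -0.0451, 0.045) [ 0.11 -1.5 ]
s10 (0.6678, 0.0344, 0.045) [-0.13 -1.78]
s10 (0.6561, -0.0615, 0.045) [ 0.31 -1.84]
lens s0 [-1.05  0.78]
lens s0 [ 0.73 -2.  ]
(0.6678, 0.0344, 0.045) [159.35926815 -17.88311882]
(0.6561, -0.0615, 0.045) [330.52720447 -25.95500141]
(0.532, 0.051, 0.045) [186.19984797 209.33649578]
(0.5204, -0.0451, 0.045) [323.7936887  204.29426794]
```

The scene camera's lens offset (−1.5 px) matches its offset on the fixed box screws, so the sensor is in place at deck height. Handing in.

```bash
python3 -c "
from h import *
o=arm.get_obs();print(o['clock'],o['position'],o['grip_width'])
print(arm.sign_off())"
```

```text
15.1833 [0.51678724 0.00303099 0.07919297] 0.45271588019326836
the job is handed in; nothing more can be done
None
```

I seated the sensor block in the black box's recess, pressed it home with shut fingers and let go. I then took the label-up plate by its clear end and handed the job in at 15.2 s while still holding it over the sensor. Sign-off gives no verdict.

**Sensor:** Pressing with 11 N stopped at z = 57.1 mm, where a flush flange top should be 57 mm. The lenses put its centre within about 0.2 mm of the recess centre I had measured.

**Plate:**

| Check | Measured | Limit |
|---|---|---|
| Frosted end from recess centre, horizontally | about 2 mm | 15 mm |
| Frosted end above the sensor's centre | about 47 mm (about 32 mm from the plate's underside to the sensor's top) | 26–75 mm |
| Tilt | about 2° | 10° |
| Square to the box | under 1° off | 15° |
| Grip, from plate centre towards the clear end | about 26 mm | on the clear part |

The wrist force was about 1 N at the end and the joints were still. In the last top view the spare plate and the bystanders looked in place by eye; I did not measure them.

**Disagreements:**
- The scene camera showed the sensor's lenses 1.5 pixels higher than predicted. The fixed box screws showed the same offset, so I put it down to calibration.
- The last plate pose fit was looser, 1.8 pixels against 0.5 at pick-up, so its figures are good only to a few mm.
- My last overlay picture was not shown because the 12-picture limit was reached. I used the numeric checks instead.

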